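# Wedge the sample rack tight in its cradle

### The arm

A 7-joint arm with a two-finger parallel gripper is mounted at the origin on the work surface. World frame = base frame: x ahead of the robot, y to its left, z up, the work surface at z = 0. Lengths are in m, angles in rad, forces in N, time in s.
With the tool pointing down it reaches from about 0.4 to 0.85 m from the base axis. Payload 10.4 kg.
Tool frame: the origin (TCP) lies midway between the tips of the shut fingers; the grasp point (between the pads) lies manip.pinch_z behind it (manip.pinch_z is the distance from the TCP to the grasp point, in m); z points along the fingers, y is the direction in which the jaws open and shut (so a half turn about z gives the same grasp; the last joint's range is limited). The gripper opens to 85 mm and grips with 20 to 120 N. Pads are 22 mm wide; open, the fingers measure 114 mm over their backs; the gripper's body (76 mm by 85 mm) begins 54 mm behind the grasp point. The pads swing forward as they close: fully open they stand 13 mm farther back than shut.
Start: joints at [1.123, 0.332, -0.065, 1.46, 0.022, 1.35, -0.088], TCP at [0.258, -0.569, 0.231] pointing down, gripper open.
Joint ranges: [-2.6, 2.6], [-0.5, 2.12], [-1.47, 1.34], [0.16, 2.42], [-1.27, 4.41], [0.06, 2.06], [-2.6, 2.6]. Speed limits (rad/s): [2.22, 2.22, 2.79, 2.79, 3.14, 3.14, 3.14].

### API

Orientations are given as a unit quaternion [x, y, z, w].
In Python, from workcell import manip gives the robot as it stands.
- The arm moves only by the shell command python3 -m handwheel 'ROWS' [FORCE]. ROWS is JSON, a list that holds one entry, the list of rows, each a list of 7 numbers: the shift along the tool's x, y, z in m, then the turn, a rotation vector about the tool's x, y, z in rad, then the finger opening in m, from 0 to 0.0854. In form: [[[tx, ty, tz, ax, ay, az, claw], ...]]. A call has 1 to 8 rows; each row is the pose to reach, as a shift and turn from the pose commanded when the call began, along the tool's axes at that moment; what a row does not reach only later rows make up. A row lasts 1/8 s, in which the tool goes at most 62.5 mm and 10.7 degrees, less where a joint would pass 70% of its speed; a pose out of reach is approached as far as the arm can. A call with a gripper value outside its range is refused whole. The fingers move at their own pace and stop on an object; FORCE is the grip in N (left out, the last holds). Time passes only in rows, so rows that repeat a pose let the fingers close. It gives the time, the measured TCP pose, the force and the opening at its end, in the units of the state.
- manip.get_obs(): the state, without advancing time (a new reading comes with each control period).
- manip.camera(name): name is "scene" or "top"; returns the picture (480x640x3 uint8, blue, green, red); there is no depth.
- manip.calibration(name): a dict with "fx", "fy", "cx", "cy" (pixels), "view" (4x4, takes a point from world to camera coordinates). Camera axes: x right, y up, looking along -z (the intrinsics and any distortion apply to the point x, -y, -z); pixel columns grow to the right and rows downward; lengths in m; the calibration is good to about 2 mm. A picture is of the moment at which its call begins. calibration takes no time and is no camera call.
- manip.hand_in(): hands the job in, once; it reports no verdict.
The state is a dict: "clock": time; "joint_pos": joint angles; "joint_velocities": joint speeds; "tau": joint torques, N m; "position": TCP position; "ee_rot": TCP orientation; "ft_force": force on the tool from outside, world axes, zero at the start; "torque": the same for the moment, N m; "grip_width": opening from 0.0 (shut) to 1.0 (fully open).
Only numpy, scipy, OpenCV 4.12 (cv2) and the standard library are available. Lean on these libraries where they do the work, as an engineer would, in place of code of your own. Each camera call takes 0.05 s, during which the arm holds its last target.

### The job

Take the green wedge out of its grey parking block, start it tip first in the slot between the sample-tube rack and the thick side wall of the slanted cradle, between the two small cheeks there, and tap or push it along the slot until its head sits fully home on the cradle and the rack is clamped tight. Let go of it, and leave the sharps tub, the bottle and the steel bowl standing where they are.

Things in the scene. Friction and masses are not known exactly. Their poses are not given: they have to be found in the camera images.
- wedge: Loose green plastic wedge, 80 g, tip down. Origin: centre of its head's underside (shoulder); z up from tip to head, x across its width. Head 36 (x) by 28 (y) by 34 mm high. Blade below: 28 mm wide (x), 45 mm long, tapering in y from 19 mm at the shoulder to 10.3 mm at the tip. Same when turned half round about z. Starts upright in the parking block, shoulder on its rim.
- wedge_grip (a point): Point in the wedge's head on its axis, 24 mm above the shoulder, 10 mm below the head's flat top: a good place to grip the head across its 36 mm (along the wedge's x). Axes as the wedge.
- park: Fixed grey open-topped parking block, 46 (x) by 36 (y) mm, 56 mm high; origin at the centre of its underside on the work surface. Its pocket for the wedge is 32 by 22 mm; lift the wedge straight up by 50 mm or more to clear it.
- slot_home (a point): Where the wedge's shoulder centre is when fully home, level with the tops of cradle wall and rack, about 96 mm above the work surface. Axes of the slanted cradle: z points out of the slot, leaning 25 degrees from vertical to the cradle's front, away from the robot; x along the slot, uphill, towards the robot; y across it, from rack to wall. The wedge goes in along -z, its x along this x (either way round).
- slot_mouth (a point): Centre of the slot's mouth at the start, +2 mm in y from slot_home, same axes. The mouth is 15 mm wide (y) and 32 mm long (x) between two cheeks; its flanks lean in like the wedge. A loose wedge stops about 21 mm short of home, then needs a push along -z of up to about 20 N, spreading the slot; it stays where left. Home, its head rests on the wall and rack tops.
- rack_top (a point): Centre of the top of the ivory tube rack, about 98 by 85 mm, axes as slot_home. The rack can slide sideways along -y in the cradle against a leaf spring. The orange caps of its tubes stand 34 mm above its top, the nearest 34 mm from the slot's centre line.
- rack (a joint): How far the rack is pushed sideways (along -y of slot_home) by the wedge, in m: 0 at the start, about 0.004 with the wedge home; a spring pushes it back with about 3 N at 0 and 7 N at 0.004.
- cradle: Fixed blue-grey metal slanted cradle, foot 150 by 170 mm; origin at the centre of its underside on the work surface. It stands with its back (its +x) roughly to the robot and leans 25 degrees to its front, away from the robot. Total height with tubes about 150 mm.
- sharps: Loose yellow sharps tub with red cap, 104 mm across, 119 mm high, origin at the centre of its underside. Leave alone.
- bottle: Loose white bottle, 72 mm across, 190 mm high, origin at the centre of its underside. Leave alone.
- bowl: Loose steel bowl, 110 mm across, 40 mm high, origin at the centre of its underside. Leave alone.
Not all that is in view belongs to the job. There is more than one size of the cradle; the job needs the larger.

How it is judged:
On the way, in this order (a step that is already met when the one before it is completed fails the run):
1. the wedge's tip is started in the slot, at least 10 mm deep (z of wedge in the frame of slot_home below 0.035 m and distance between wedge and slot_home below 0.036 m and angle between the z axis of wedge and the z axis of slot_home, either way round below 0.2 rad), for 0.1 s.
2. the wedge is driven home and the rack clamped (distance between wedge and slot_home below 0.007 m and z of wedge in the frame of slot_home below 0.004 m and value of joint rack above 0.0025 m), for 0.2 s.
At the end, for the whole second after the job is handed in: The wedge is in the slot with its head's underside within 4 mm of fully home (7 mm in all directions together), in line with the slot within 0.1 rad, the rack pushed at least 2.5 mm sideways against its spring, and the wedge at rest and released (all of step 2 and angle between the z axis of wedge and the z axis of slot_home, either way round below 0.1 rad and linear speed of wedge below 0.01 m/s); the robot touches nothing.
It fails at once if the sharps tub, bottle or bowl is moved by more than 30 mm or tipped (distance of any of sharps, bottle, bowl from where it was at the start of the episode above 0.03 m or angle between any of sharps, bottle, bowl's own z axis and vertical above 0.35 rad).
It also fails if it takes over 48 s, if anything falls off the work surface, if the arm or the gripper's body presses on something with over 40 N, if the wrist force passes 120 N, or if a joint passes its speed limit or range.

## Working session

There is one attempt and no reset: what is moved stays moved. The work goes in short steps, Python scripts to look and compute and a shell command to move; the robot and the scene stay as the last step left them, time stands still between calls to the robot, and variables do not carry over. Pictures are saved under pics/ and viewed, and the job is handed in when it is done.

```bash
mkdir -p pics; ls; python3 - <<'E'
from workcell import manip
import cv2, numpy as np
for n in ("scene","top"):
    cv2.imwrite(f"pics/{n}0.png",manip.camera(n))
    c=manip.calibration(n); print(n,{k:np.round(v,4).tolist() for k,v in c.items()})
print(manip.pinch_z); print(manip.get_obs())
E
```

```text
pics
scene {'fx': 441.7565, 'fy': 441.7565, 'cx': 322.4369, 'cy': 235.8993, 'view': [[-0.7853, 0.619, 0.0059, 0.4508], [-0.3736, -0.4816, 0.7928, 0.1597], [0.4936, 0.6204, 0.6095, -1.4088], [0.0, 0.0, 0.0, 1.0]]}
top {'fx': 444.7699, 'fy': 444.7699, 'cx': 314.8287, 'cy': 236.3906, 'view': [[0.0287, -0.9995, 0.0138, -0.0146], [0.9826, 0.0308, 0.183, -0.5793], [-0.1833, 0.0083, 0.983, -0.961], [0.0, 0.0, 0.0, 1.0]]}
0.0187
{'clock': 0.1, 'joint_pos': array([ 1.1233937 ,  0.33279655, -0.06472603,  1.46083246,  0.02156305,
        1.34992259, -0.08851953]), 'joint_velocities': array([-0.00163278,  0.00046721, -0.00163083, -0.00028102, -0.00039534,
        0.00029913,  0.00151966]), 'tau': array([ 1.67354476e-03, -6.26743698e+01,  4.93804284e-02, -3.92428493e+01,
        1.63095247e-02,  6.95741401e-03, -1.51344545e-05]), 'position': array([ 0.25747293, -0.56913531,  0.230615  ]), 'ee_rot': array([ 9.77525672e-01,  2.10815463e-01, -1.39804474e-04, -6.17203284e-04]), 'ft_force': array([ 0.30720691, -0.46605092, -0.47061613]), 'torque': array([ 0.0063559 , -0.06151559,  0.00455442]), 'grip_width': 0.9945512565697047}
```

View pics/scene0.png

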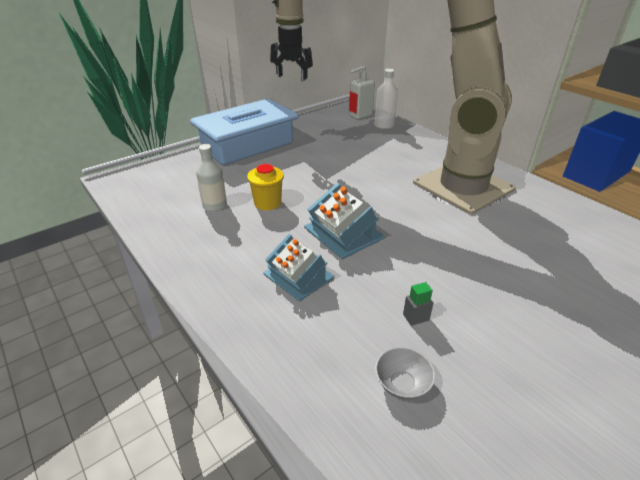

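View pics/top0.png

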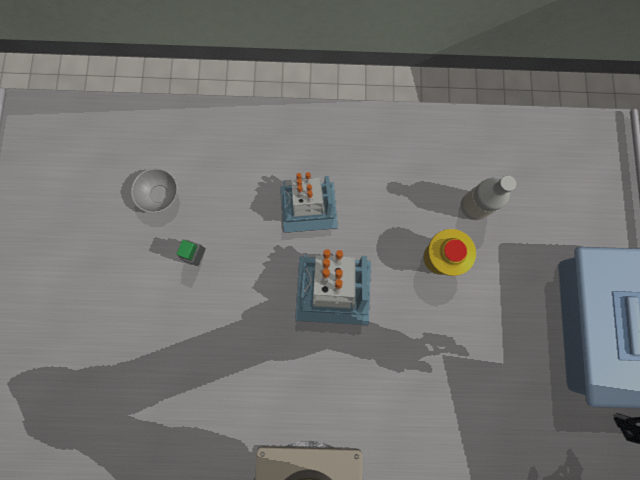

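```bash
python3 - <<'E'
import cv2, numpy as np
t=cv2.imread("pics/top0.png"); s=cv2.imread("pics/scene0.png")
cv2.imwrite("pics/c1.png",cv2.resize(t[240:335,285:385],None,fx=6,fy=6,interpolation=cv2.INTER_CUBIC))
cv2.imwrite("pics/c2.png",cv2.resize(s[175:260,295:395],None,fx=7,fy=7,interpolation=cv2.INTER_CUBIC))
a=cv2.resize(t[230:275,165:215],None,fx=8,fy=8,interpolation=cv2.INTER_CUBIC)
b=cv2.resize(s[275:330,395:440],None,fx=8,fy=8,interpolation=cv2.INTER_CUBIC)
h=max(a.shape[0],b.shape[0]); o=np.zeros((h,a.shape[1]+b.shape[1],3),np.uint8)
o[:a.shape[0],:a.shape[1]]=a;o[:b.shape[0],a.shape[1]:]=b
cv2.imwrite("pics/c3.png",o); print(o.shape)
E
```

```text
(440, 760, 3)
```

View pics/c1.png

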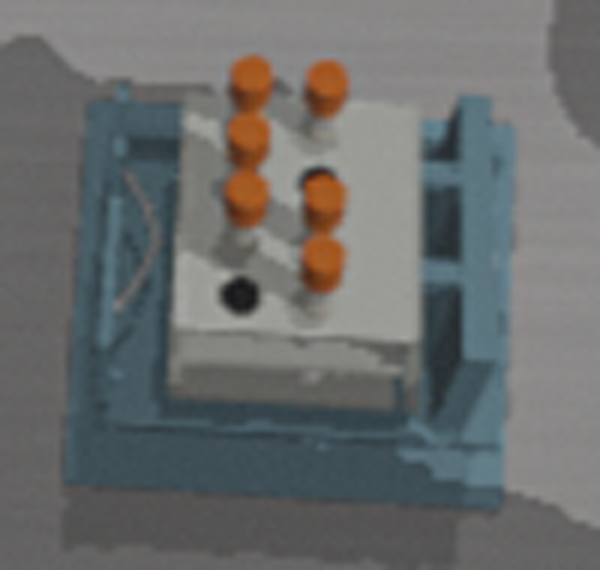

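View pics/c2.png

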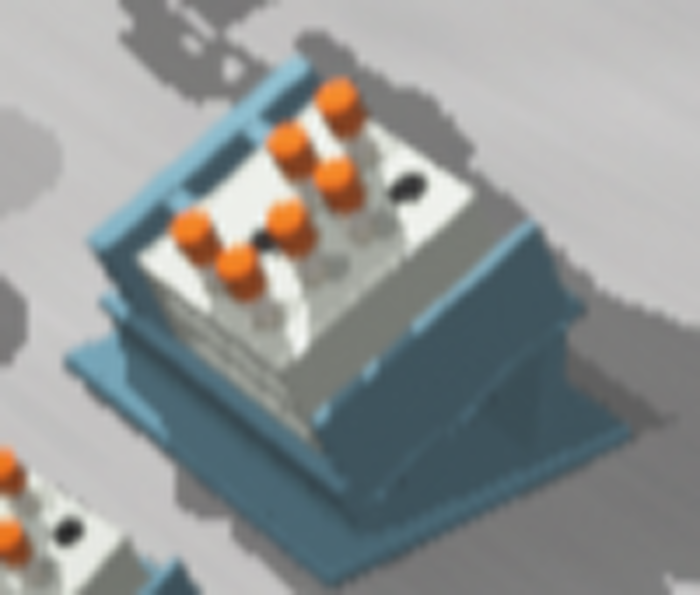

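View pics/c3.png

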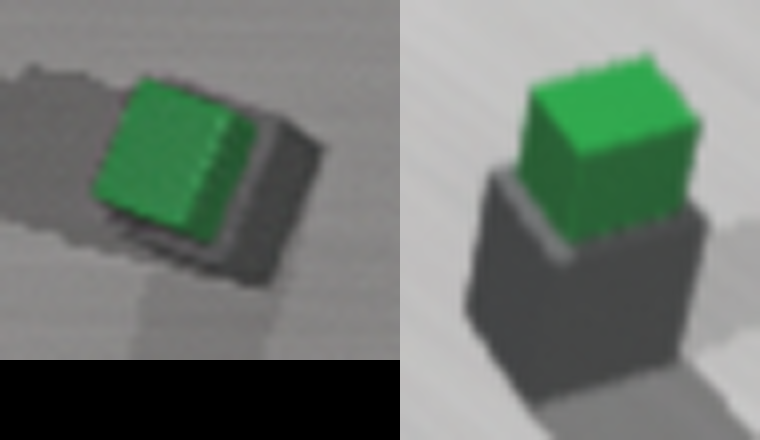

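```bash
cat > h.py <<'E'
import numpy as np, cv2
from scipy.spatial.transform import Rotation as R
from scipy.optimize import least_squares
from workcell import manip
cal={n:manip.calibration(n) for n in("scene","top")}
def proj(n,P):
    c=cal[n];V=np.array(c["view"]);P=np.atleast_2d(P)
    q=P@V[:3,:3].T+V[:3,3]
    return np.c_[c["cx"]+c["fx"]*q[:,0]/-q[:,2], c["cy"]-c["fy"]*q[:,1]/-q[:,2]]
def crop(o,f,pts): return np.array(o)+(np.array(pts,float)+.5)/f-.5
def slotR(yaw): # yaw: world heading of horizontal comp of x axis
    # x uphill; z leans away: y horizontal
    y=np.array([-np.sin(yaw),np.cos(yaw),0]); a=np.radians(25)
    h=np.array([np.cos(yaw),np.sin(yaw),0])
    x=h*np.cos(a)+np.array([0,0,np.sin(a)])
    return np.c_[x,y,np.cross(x,y)]
E
cat > fit.py <<'E'
from h import *
# rack corners slot frame (x,y,0)
rc=np.array([[-49,-90.5,0],[-49,-5.5,0],[49,-5.5,0],[49,-90.5,0]])/1000
tp=crop((285,240),6,[(182,95),(419,103),(416,338),(172,332)])
sp=crop((295,175),7,[(290,360),(140,258),(475,190)]); si=[0,1,3]
def res(p,sep=False):
    P=np.array([p[0],p[1],0.096])+rc@slotR(p[2]).T
    a=proj("top",P)-tp; b=proj("scene",P[si])-sp
    return (a,b) if sep else np.r_[a.ravel(),b.ravel()]
r=least_squares(res,[0.55,-0.1,np.pi]); print("slot",r.x,np.degrees(r.x[2])); print(*[np.round(x,2).tolist() for x in res(r.x,True)])
# wedge head
def box(p,hx,hy,z): 
    c,s=np.cos(p[2]),np.sin(p[2])
    return np.array([[p[0]+c*a-s*b,p[1]+s*a+c*b,z] for a,b in((hx,hy),(-hx,hy),(-hx,-hy),(hx,-hy))])
wt=crop((165,230),8,[(140,78),(92,195),(182,228),(228,108)])   # top face: far-left, near-left, near-right, far-right
wtb=crop((165,230),8,[(208,245),(255,130)])  # bottom near-right, far-right
ws=crop((395,275),8,[(530-400,90),(650-400,58),(698-400,124),(580-400,155)])
wsb=crop((395,275),8,[(575-400,245)])
def resw(p,sep=False):
    T=box(p,.018,.014,.09);B=box(p,.018,.014,.056)
    a=proj("top",T)-wt; ab=proj("top",B[[2,3]])-wtb
    b=proj("scene",T[[3,2,1,0]])-ws; bb=proj("scene",B[[0]])-wsb
    return (a,ab,b,bb) if sep else np.concatenate([x.ravel() for x in(a,ab,b,bb)])
r=least_squares(resw,[0.6,0.25,np.radians(21)]); print("wedge",r.x,np.degrees(r.x[2])); print(*[np.round(x,2).tolist() for x in resw(r.x,True)])
E
python3 fit.py
```

```text
slot [ 0.48718911 -0.08973666  3.12541831] 179.07327816201342
[[0.68, -0.18], [-0.49, 0.27], [0.78, 0.53], [0.76, -0.34]] [[-0.45, 1.8], [0.63, 0.87], [0.93, 0.39]]
wedge [ 0.53737817  0.28542002 -0.3198586 ] -18.32654777619803
[[0.05, -0.79], [-0.48, -0.11], [0.2, 0.16], [0.91, -0.2]] [[1.0, 0.07], [1.35, -0.41]] [[0.39, -0.39], [0.58, -0.4], [1.62, 0.24], [0.91, 0.57]] [[-0.72, 0.98]]
```

```bash
cat > ref.py <<'E'
from h import *
from scipy.optimize import minimize
import sys
def soft(n,hull,sh,o,f=8):
    m=np.zeros((sh[0]*f,sh[1]*f),np.uint8)
    q=((hull-np.array(o)+.5)*f-.5)
    cv2.fillConvexPoly(m,cv2.convexHull(np.round(q*16).astype(np.int32)),255,shift=4)
    return cv2.resize(m,(sh[1],sh[0]),interpolation=cv2.INTER_AREA)/255.
rois={"top":(165,230,50,45),"scene":(395,275,45,55)}
ims={n:cv2.imread(f"pics/{n}0.png").astype(float) for n in rois}
obs={}
for n,(x,y,w,h) in rois.items():
    c=ims[n][y:y+h,x:x+w]; g=c[...,1]-c[...,2]  # green excess
    s=g/ (c[...,1]+1); obs[n]=np.clip(s/0.7,0,1); print(n,np.percentile(s,[50,90,99]))
def head(p):
    c,s=np.cos(p[2]),np.sin(p[2])
    return np.array([[p[0]+c*a-s*b,p[1]+s*a+c*b,z] for z in(.056,.09) for a in(-.018,.018) for b in(-.014,.014)])
def cost(p,which=("top","scene")):
    e=0
    for n in which:
        x,y,w,h=rois[n]; e+=((soft(n,proj(n,head(p)),(h,w),(x,y))-obs[n])**2).sum()
    return e
p0=np.array([.5374,.2854,-.32])
for w in (("top","scene"),("top",),("scene",)):
    sim=np.vstack([p0,p0+[.004,0,0],p0+[0,.004,0],p0+[0,0,.1]])
    r=minimize(cost,p0,args=(w,),method="Nelder-Mead",options=dict(initial_simplex=sim)); print(w,r.x,np.degrees(r.x[2]),r.fun)
E
python3 ref.py
cat > ov.py <<'E'
from h import *
sl=[.4872,-.0897,3.1254]
Rm=slotR(sl[2]);o=np.array([sl[0],sl[1],.096])
def S(P): return o+np.array(P)/1000.@Rm.T
L=[[[-49,-90.5,0],[-49,-5.5,0],[49,-5.5,0],[49,-90.5,0],[-49,-90.5,0]],[[-16,-5.5,0],[-16,9.5,0],[16,9.5,0],[16,-5.5,0],[-16,-5.5,0]]]
for n,(x,y,w,h,f) in {"top":(285,240,100,95,6),"scene":(295,175,100,85,7)}.items():
    im=cv2.resize(cv2.imread(f"pics/{n}0.png")[y:y+h,x:x+w],None,fx=f,fy=f,interpolation=cv2.INTER_CUBIC)
    for l in L:
        q=(proj(n,S(l))-[x,y]+.5)*f-.5
        cv2.polylines(im,[np.round(q).astype(np.int32)],False,(0,0,255),1)
    cv2.imwrite(f"pics/ov_{n}.png",im)
E
python3 ov.py
```

```text
top [-0.00826446  0.53072464  0.61810774]
scene [0.         0.56565657 0.70588235]
('top', 'scene') [ 0.53701232  0.28482446 -0.338227  ] -19.378979604137967 60.60680386809575
('top',) [ 0.53730787  0.2861257  -0.32795994] -18.79072028423682 18.48369965118659
('scene',) [ 0.53716137  0.28340171 -0.36514522] -20.92127973589563 32.66540258673333
```

View pics/ov_top.png

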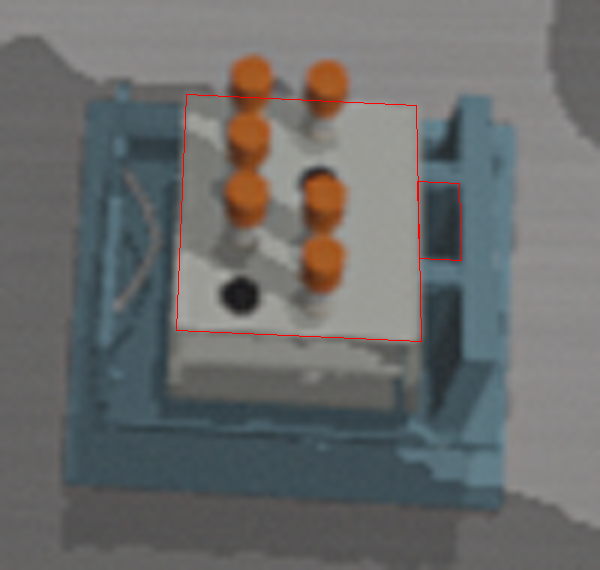

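View pics/ov_scene.png

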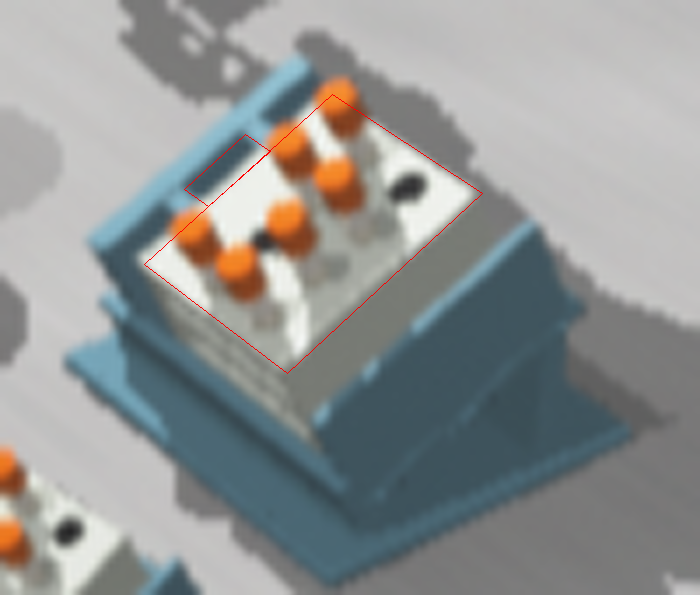

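```bash
cat >> h.py <<'E'
def wedgeR(yaw): # tool: y along wedge x, z down
    y=np.array([np.cos(yaw),np.sin(yaw),0]);z=np.array([0,0,-1.]);return np.c_[np.cross(y,z),y,z]
SL=dict(o=np.array([.4872,-.0897,.096]),R=slotR(3.1254))
def toolslot(): return np.c_[-SL["R"][:,1],-SL["R"][:,0],-SL["R"][:,2]]
def delta(P,Rt,o=None):
    o=o or manip.get_obs(); C=R.from_quat(o["ee_rot"])
    t=C.inv().apply(np.array(P)-o["position"]); rv=(C.inv()*R.from_matrix(Rt)).as_rotvec()
    print("t",np.round(t,4).tolist(),"rv",np.round(rv,4).tolist()); return t,rv
def st():
    o=manip.get_obs(); print("clk",round(o["clock"],2),"pos",np.round(o["position"],4),"F",np.round(o["ft_force"],1),"w",round(o["grip_width"]*85.4,1),"q",np.round(o["joint_pos"],2)); return o
E
python3 - <<'E'
from h import *
st(); delta([.537,.285,.2],wedgeR(-.34))
E
```

```text
clk 0.1 pos [ 0.2575 -0.5691  0.2306] F [ 0.3 -0.5 -0.5] w 84.9 q [ 1.12  0.33 -0.06  1.46  0.02  1.35 -0.09]
t [0.6067, -0.663, 0.0314] rv [-0.0012, -0.0005, -0.806]
```

```bash
python3 -m handwheel '[[[0.045,-0.036,0,0,0,0,0.085],[0.09,-0.075,0,0,0,0,0.085],[0.133,-0.113,0,0,0,-0.1,0.085],[0.177,-0.152,0,0,0,-0.2,0.085],[0.22,-0.19,0,0,0,-0.3,0.085],[0.265,-0.23,0,0,0,-0.4,0.085],[0.31,-0.268,0,0,0,-0.5,0.085],[0.355,-0.305,0,0,0,-0.6,0.085]]]'; python3 - <<'E'
from h import *
st(); delta([.537,.285,.2],wedgeR(-.34))
E
```

```text
clock: 1.1
position: [0.4557, -0.1435, 0.2313]
ee_rot: [0.871, 0.492, -0.0, 0.0]
ft_force: [1.0, -0.8, -0.1]
grip_width: 0.997
clk 1.1 pos [ 0.4557 -0.1435  0.2313] F [ 1.  -0.8 -0.1] w 85.1 q [ 0.67  0.03 -0.47  1.81  0.02  1.3  -0.34]
t [0.4089, -0.1517, 0.0311] rv [0.0002, 0.0003, -0.2028]
```

```bash
python3 -m handwheel '[[[0.055,-0.02,0,0,0,-0.1,0.085],[0.11,-0.04,0,0,0,-0.2,0.085],[0.17,-0.06,0.005,0,0,-0.2,0.085],[0.225,-0.083,0.01,0,0,-0.2,0.085],[0.28,-0.104,0.02,0,0,-0.2,0.085],[0.34,-0.126,0.03,0,0,-0.2,0.085],[0.39,-0.144,0.031,0,0,-0.203,0.085],[0.409,-0.152,0.031,0,0,-0.203,0.085]]]'; python3 - <<'E'
from h import *
st(); delta([.537,.285,.06],wedgeR(-.34))
for n in ("top","scene"): cv2.imwrite(f"pics/{n}1.png",manip.camera(n))
E
```

```text
clock: 2.1
position: [0.5367, 0.287, 0.1994]
ee_rot: [0.816, 0.578, -0.0, -0.001]
ft_force: [0.8, -1.3, -0.1]
grip_width: 0.996
clk 2.1 pos [0.5367 0.287  0.1994] F [ 0.8 -1.3 -0.1] w 85.0 q [ 0.03  0.42 -0.77  1.52  0.29  1.33 -1.11]
t [-0.0018, 0.0012, 0.1394] rv [-0.0023, -0.0006, 0.001]
```

View pics/scene1.png

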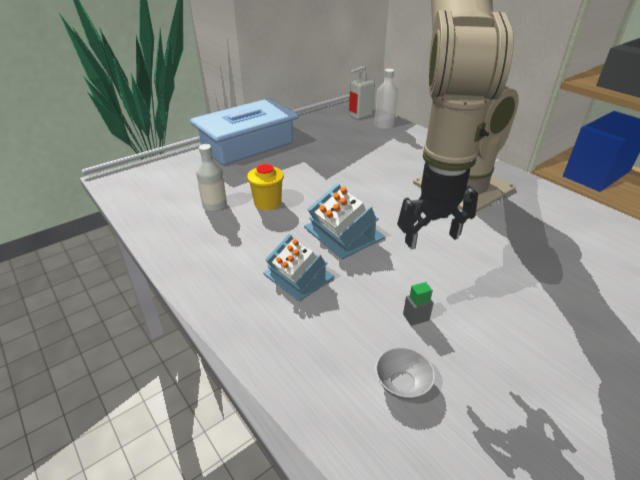

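```bash
python3 - <<'E'
from h import *
o=st(); C=R.from_quat(o["ee_rot"]).as_matrix()
for n in("scene","top"):
    print(n,proj(n,o["position"]),proj(n,[o["position"]+C@[0,s*.045,-.013] for s in(1,-1)]), proj(n,[.537,.285,.09]))
E
```

```text
clk 2.2 pos [0.5367 0.2861 0.1995] F [-0.6  0.2  0.2] w 84.9 q [ 0.03  0.42 -0.77  1.52  0.29  1.33 -1.11]
scene [[431.00599806 246.59928006]] [[410.80351283 246.0083748 ]
 [452.73422023 236.6434633 ]] [[422.22210683 287.65736389]]
top [[168.92197467 239.81124189]] [[176.60992761 217.16529917]
 [156.85839202 260.44980072]] [[184.97809081 248.50707189]]
```

View pics/top1.png

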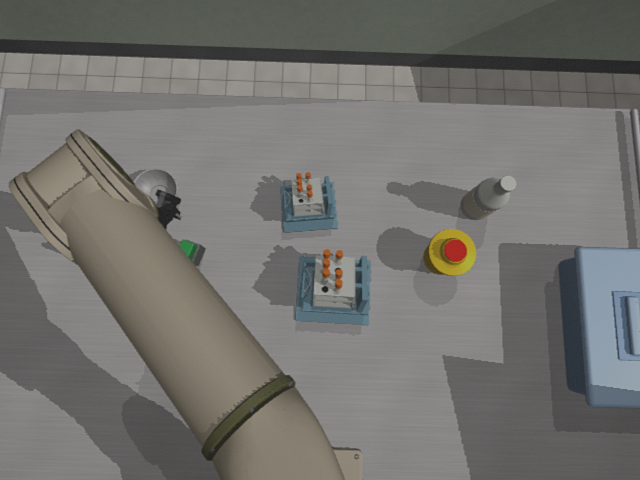

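```bash
python3 -m handwheel '[[[-0.001,0.001,0.04,0,0,0,0.085],[-0.001,0.001,0.09,0,0,0,0.085],[-0.001,0.001,0.125,0,0,0,0.085],[-0.001,0.001,0.139,0,0,0,0.085],[-0.001,0.001,0.139,0,0,0,0.085]]]'; python3 - <<'E'
from h import *
st(); delta([.537,.285,.06],wedgeR(-.34))
cv2.imwrite(f"pics/c5.png",cv2.resize(manip.camera("scene")[180:360,340:520],None,fx=3,fy=3))
E
```

```text
clock: 2.82
position: [0.5385, 0.2811, 0.0613]
ee_rot: [0.818, 0.576, -0.0, 0.0]
ft_force: [0.3, 0.7, 0.7]
grip_width: 0.992
clk 2.83 pos [0.5385 0.2811 0.0613] F [0.3 0.7 0.7] w 84.7 q [-0.    0.55 -0.72  1.66  0.4   1.09 -1.18]
t [0.0031, -0.0027, 0.0013] rv [-0.0004, 0.0008, -0.0037]
```

View pics/c5.png

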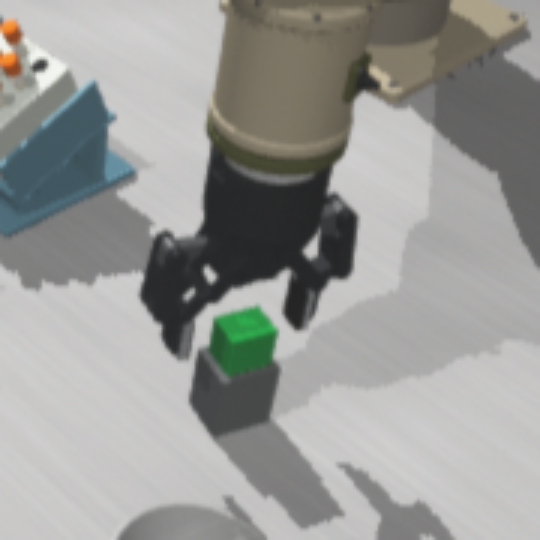

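```bash
python3 -m handwheel '[[[0,0,0,0,0,0,0.085]]]'; python3 - <<'E'
from h import *
st(); delta([.537,.285,.06],wedgeR(-.34))
E
```

```text
clock: 3.0
position: [0.5394, 0.2823, 0.063]
ee_rot: [0.817, 0.576, 0.001, 0.0]
ft_force: [-0.0, 0.2, 0.8]
grip_width: 0.991
clk 3.0 pos [0.5394 0.2823 0.063 ] F [-0.   0.2  0.8] w 84.6 q [-0.    0.55 -0.72  1.66  0.4   1.09 -1.18]
t [0.0018, -0.0031, 0.003] rv [0.0019, -0.0016, -0.0032]
```

```bash
cat >> h.py <<'E'
def avg(n=8):
    os=[]
    for i in range(n): manip.camera("scene"); os.append(manip.get_obs())
    p=np.array([o["position"] for o in os]); f=np.array([o["ft_force"] for o in os])
    q=R.from_quat([o["ee_rot"] for o in os]).mean().as_quat()
    o=dict(os[-1]); o["position"]=p.mean(0); o["ee_rot"]=q; o["ft_force"]=f.mean(0)
    print("clk",round(o["clock"],2),"pos",np.round(p.mean(0),4),"sd",np.round(p.std(0),4),"F",np.round(f.mean(0),1),"w",round(o["grip_width"]*85.4,1),"q",np.round(o["joint_pos"],2)); return o
E
python3 - <<'E'
from h import *
o=avg(); delta([.537,.285,.06],wedgeR(-.34),o)
E
```

```text
clk 3.4 pos [0.5388 0.2821 0.062 ] sd [0.0003 0.0001 0.0005] F [-0.  -0.  -0.3] w 85.1 q [-0.    0.55 -0.72  1.66  0.4   1.09 -1.18]
t [0.0021, -0.0027, 0.002] rv [0.001, -0.0007, -0.003]
```

```bash
python3 -m handwheel '[[[0.002,-0.003,0.002,0,0,0,0.085],[0.002,-0.003,0.002,0,0,0,0.085]]]'; python3 - <<'E'
from h import *
o=avg(4); delta([.537,.285,.06],wedgeR(-.34),o)
E
```

```text
clock: 3.65
position: [0.5358, 0.2852, 0.0591]
ee_rot: [0.817, 0.576, -0.0, -0.0]
ft_force: [0.1, 0.9, 0.4]
grip_width: 0.993
clk 3.85 pos [0.5362 0.2849 0.0592] sd [0.0001 0.0001 0.0001] F [-0.2  0.  -0.1] w 84.9 q [-0.01  0.55 -0.72  1.66  0.4   1.08 -1.18]
t [0.0004, 0.0007, -0.0008] rv [-0.0, 0.0001, -0.0028]
```

Good. Close.

```bash
python3 -m handwheel '[[[0,0,0,0,0,0,0.03],[0,0,0,0,0,0,0.03],[0,0,0,0,0,0,0.02],[0,0,0,0,0,0,0.02],[0,0,0,0,0,0,0.02],[0,0,0,0,0,0,0.02]]]' 70; python3 - <<'E'
from h import *
o=avg(4)
cv2.imwrite(f"pics/c6.png",cv2.resize(manip.camera("scene")[180:360,340:520],None,fx=3,fy=3))
E
```

```text
clock: 4.6
position: [0.5365, 0.2849, 0.0596]
ee_rot: [0.817, 0.576, 0.0, 0.0]
ft_force: [-0.6, 0.0, 6.1]
grip_width: 0.411
clk 4.8 pos [0.5365 0.285  0.0596] sd [0. 0. 0.] F [-1.1  0.1  5.1] w 35.4 q [-0.01  0.55 -0.72  1.66  0.4   1.08 -1.18]
```

View pics/c6.png

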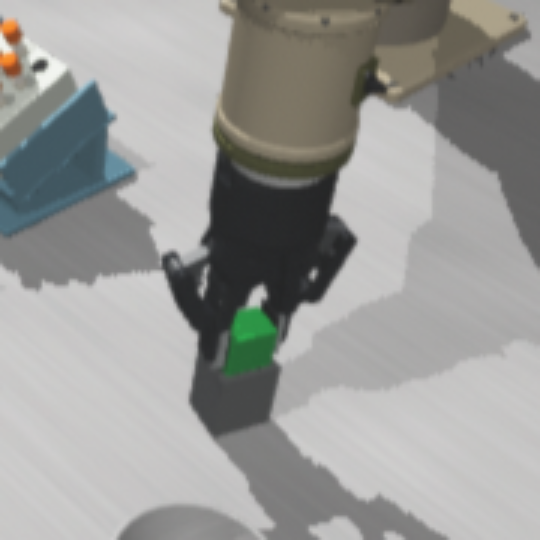

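```bash
cat >> h.py <<'E'
def tgt(s,dy=.002,dx=0,off=.0036): return SL["o"]+SL["R"]@np.array([dx,dy,s+off])
E
python3 -m handwheel '[[[0,0,-0.01,0,0,0,0.02],[0,0,-0.03,0,0,0,0.02],[0,0,-0.06,0,0,0,0.02],[0,0,-0.1,0,0,0,0.02],[0,0,-0.15,0,0,0,0.02],[0,0,-0.2,0,0,0,0.02],[0,0,-0.2,0,0,0,0.02]]]'; python3 - <<'E'
from h import *
o=avg(4); print(tgt(.13)); delta(tgt(.13),toolslot(),o)
print((R.from_quat(o["ee_rot"]).inv()*R.from_matrix(toolslot())).as_euler("ZXY"))
cv2.imwrite(f"pics/c7.png",cv2.resize(manip.camera("scene")[130:330,310:510],None,fx=3,fy=3))
E
```

```text
clock: 5.72
position: [0.5373, 0.2863, 0.2648]
ee_rot: [0.817, 0.576, 0.004, 0.001]
ft_force: [-0.0, -0.4, -1.9]
grip_width: 0.415
clk 5.92 pos [0.5362 0.2848 0.2599] sd [0.0003 0.0004 0.0014] F [ 0.5 -0.  -1.4] w 35.2 q [ 0.04  0.38 -0.78  1.44  0.27  1.43 -1.09]
[ 0.54362201 -0.09261396  0.21708272]
t [-0.3529, 0.1339, 0.0428] rv [0.4331, -0.0714, -0.3215]
[-3.26708460e-01  4.37052861e-01  2.41027187e-05]
```

View pics/c7.png

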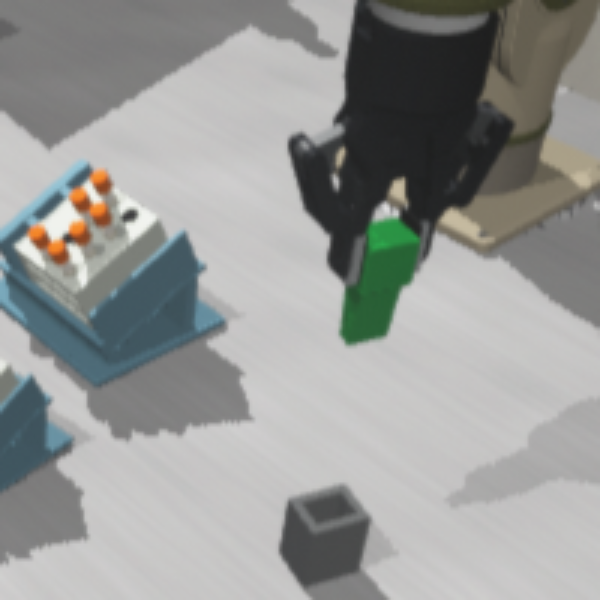

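```bash
python3 -m handwheel '[[[-0.04,0.015,0,0.05,-0.01,-0.04,0.02],[-0.09,0.035,0,0.12,-0.02,-0.09,0.02],[-0.145,0.055,0,0.2,-0.033,-0.15,0.02],[-0.2,0.075,0,0.28,-0.046,-0.21,0.02],[-0.25,0.095,0,0.35,-0.058,-0.26,0.02],[-0.3,0.115,0.005,0.4,-0.066,-0.3,0.02],[-0.34,0.13,0.02,0.433,-0.071,-0.32,0.02],[-0.353,0.134,0.035,0.433,-0.071,-0.3215,0.02]]]'; python3 -m handwheel '[[[0,0,0,0,0,0,0.02],[0,0,0,0,0,0,0.02]]]'; python3 - <<'E'
from h import *
o=avg(4); delta(tgt(.13),toolslot(),o)
for n in("scene","top"): cv2.imwrite(f"pics/{n}8.png",manip.camera(n))
cv2.imwrite("pics/c8.png",np.hstack([cv2.resize(cv2.imread("pics/scene8.png")[130:270,280:410],None,fx=3,fy=3),cv2.resize(cv2.imread("pics/top8.png")[190:330,270:400],None,fx=3,fy=3)]))
E
```

```text
clock: 6.98
position: [0.5434, -0.0959, 0.222]
ee_rot: [0.697, 0.683, -0.153, -0.156]
ft_force: [-0.2, 0.8, -1.4]
grip_width: 0.41
clock: 7.22
position: [0.5438, -0.0907, 0.2249]
ee_rot: [0.695, 0.686, -0.151, -0.154]
ft_force: [-0.6, 0.6, -0.2]
grip_width: 0.412
clk 7.42 pos [ 0.544  -0.0911  0.2252] sd [0.     0.0003 0.0001] F [-0.1  0.3 -1.1] w 34.9 q [ 0.5   0.59 -0.66  1.27  0.29  1.82 -0.16]
t [-0.0015, 0.0031, 0.0075] rv [0.0009, 0.0003, 0.0021]
```

View pics/c8.png

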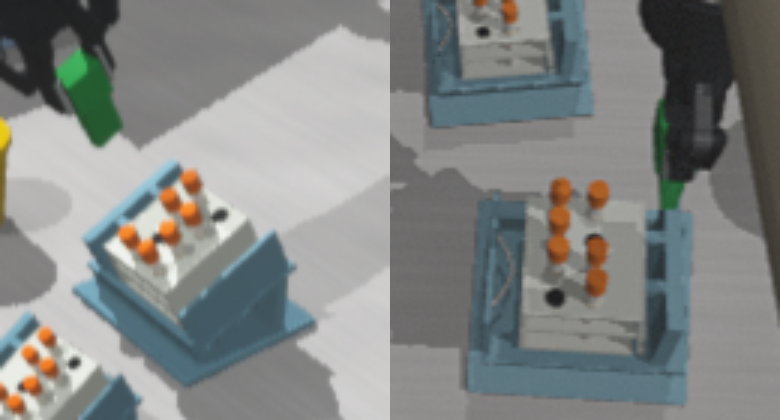

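```bash
python3 -m handwheel '[[[-0.001,0.003,0.02,0,0,0,0.02],[-0.001,0.003,0.045,0,0,0,0.02],[-0.001,0.003,0.065,0,0,0,0.02],[-0.001,0.003,0.077,0,0,0,0.02],[-0.001,0.003,0.077,0,0,0,0.02],[-0.001,0.003,0.077,0,0,0,0.02]]]'; cat > look.py <<'E'
from h import *
import sys
tag=sys.argv[1]; s=float(sys.argv[2])
o=avg(4); delta(tgt(s),toolslot(),o)
C=R.from_quat(o["ee_rot"]).as_matrix(); off=float(sys.argv[3]) if len(sys.argv)>3 else .0036
# wedge model: wedge z=-toolz, wedge x=tooly
W=lambda P:o["position"]+off*C[:,2]+(np.array(P)/1000)@np.c_[C[:,1],-C[:,0],-C[:,2]].T
hb=lambda z,a,b:[[a,b,z],[-a,b,z],[-a,-b,z],[a,-b,z],[a,b,z]]
L=[W(hb(0,18,14)),W(hb(34,18,14)),W(hb(0,14,9.5)),W(hb(-45,14,5.15))]
L+=[W([[a,b*9.5,0],[a,b*5.15,-45]]) for a in(14,-14) for b in(1,-1)]
L+=[SL["o"]+np.array([[-16,-5.5,0],[-16,9.5,0],[16,9.5,0],[16,-5.5,0],[-16,-5.5,0]])/1000@SL["R"].T]
out=[]
for n,(x,y,w,h,f) in {"scene":(285,150,95,110,8),"top":(310,215,80,110,8)}.items():
    im0=manip.camera(n); cv2.imwrite(f"pics/{n}{tag}.png",im0)
    a=cv2.resize(im0[y:y+h,x:x+w],None,fx=f,fy=f,interpolation=cv2.INTER_CUBIC); b=a.copy()
    for l in L:
        q=(proj(n,l)-[x,y]+.5)*f-.5
        cv2.polylines(b,[np.round(q).astype(np.int32)],False,(0,0,255),1)
    out.append(cv2.resize(np.hstack([a,b]),None,fx=.5 ,fy=.5,interpolation=cv2.INTER_AREA))
    cv2.imwrite(f"pics/L{n}{tag}.png",out[-1])
E
python3 look.py a .06
```

```text
clock: 8.28
position: [0.5145, -0.0931, 0.154]
ee_rot: [0.696, 0.685, -0.151, -0.154]
ft_force: [-0.4, -0.2, -0.7]
grip_width: 0.411
clk 8.47 pos [ 0.5144 -0.0931  0.1539] sd [0.0001 0.     0.0001] F [-0.3  0.2 -1.2] w 34.7 q [ 0.54  0.59 -0.66  1.44  0.29  1.67 -0.17]
t [0.0009, -0.0003, 0.0004] rv [0.0006, -0.0003, 0.0]
```

```bash
python3 -c "
import cv2
for n in('scene','top'): print(cv2.imread(f'pics/L{n}a.png').shape)"
```

```text
(440, 760, 3)
(440, 640, 3)
```

View pics/Lscenea.png

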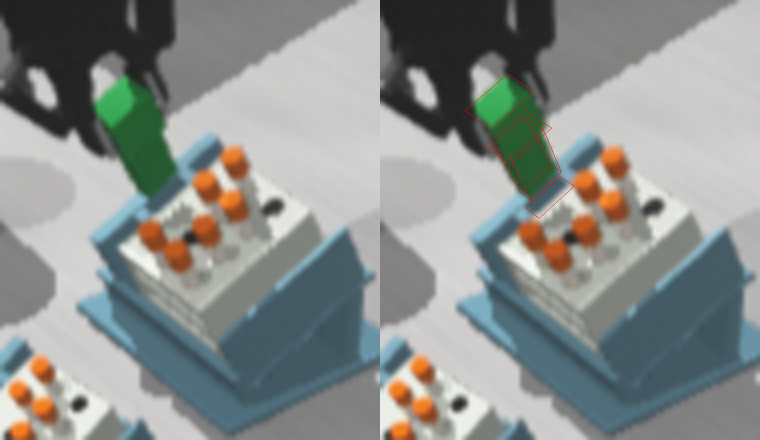

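View pics/Ltopa.png

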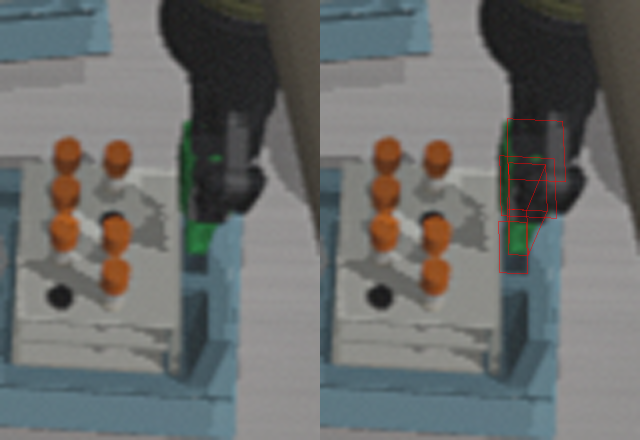

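```bash
python3 - <<'E'
from h import *
o=manip.get_obs(); o=dict(o); o["position"]=np.array([.5144,-.0931,.1539])
C=R.from_quat(o["ee_rot"]).as_matrix(); off=.0036
W=lambda P:o["position"]+off*C[:,2]+(np.array(P)/1000)@np.c_[C[:,1],-C[:,0],-C[:,2]].T
hb=lambda z,a,b:[[a,b,z],[-a,b,z],[-a,-b,z],[a,-b,z],[a,b,z]]
L=[W(hb(0,18,14)),W(hb(34,18,14)),W(hb(0,14,9.5)),W(hb(-45,14,5.15))]
L+=[W([[a,b*9.5,0],[a,b*5.15,-45]]) for a in(14,-14) for b in(1,-1)]
L+=[SL["o"]+np.array([[-16,-5.5,0],[-16,9.5,0],[16,9.5,0],[16,-5.5,0],[-16,-5.5,0]])/1000@SL["R"].T]
outs=[]
for n,(x,y,w,h,f) in {"scene":(303,163,34,48,11),"top":(325,240,34,48,11)}.items():
    im=cv2.imread(f"pics/{n}a.png")[y:y+h,x:x+w]
    b=cv2.resize(im,None,fx=f,fy=f,interpolation=cv2.INTER_CUBIC); b=cv2.convertScaleAbs(b,alpha=1.5)
    for l in L: cv2.polylines(b,[np.round((proj(n,l)-[x,y]+.5)*f-.5).astype(np.int32)],False,(0,0,255),1)
    outs.append(b)
cv2.imwrite("pics/big_a.png",np.hstack(outs))
E
```

```text
(no output)
```

View pics/big_a.png

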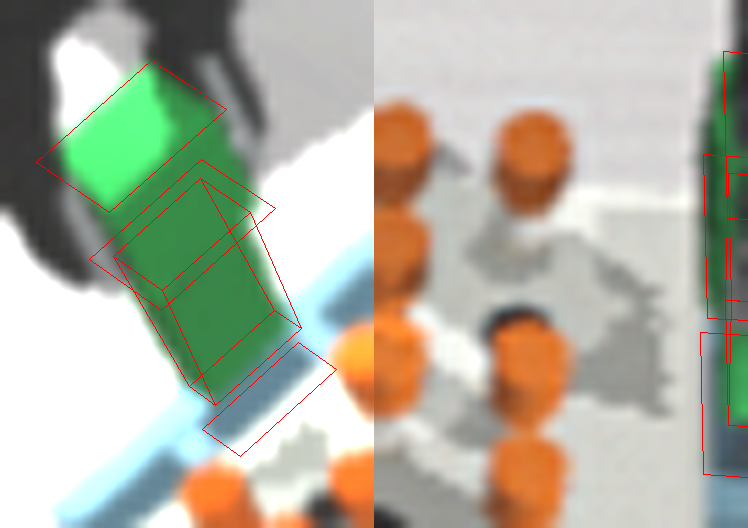

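```bash
python3 -m handwheel '[[[0.0008,0,0.007,0,0,0,0.02],[0.0008,0,0.014,0,0,0,0.02],[0.0008,0,0.02,0,0,0,0.02],[0.0008,0,0.02,0,0,0,0.02]]]'; python3 look.py b .04; cat > big.py <<'E'
from h import *
import sys
tag=sys.argv[1]; outs=[]
for n,(x,y,w,h,f) in {"scene":(303,163,38,52,10),"top":(335,245,38,52,10)}.items():
    b=cv2.convertScaleAbs(cv2.resize(cv2.imread(f"pics/{n}{tag}.png")[y:y+h,x:x+w],None,fx=f,fy=f,interpolation=cv2.INTER_CUBIC),alpha=1.3); outs.append(b)
cv2.imwrite(f"pics/big_{tag}.png",np.hstack(outs))
E
python3 big.py b
```

```text
clock: 9.07
position: [0.5049, -0.0926, 0.1346]
ee_rot: [0.696, 0.684, -0.152, -0.155]
ft_force: [-0.7, -1.9, -1.5]
grip_width: 0.406
clk 9.28 pos [ 0.5053 -0.0925  0.1351] sd [0.0001 0.     0.0001] F [-0.4 -1.6 -2.2] w 35.3 q [ 0.55  0.59 -0.66  1.49  0.3   1.63 -0.17]
t [0.0005, 0.0001, -0.0005] rv [-0.0009, -0.0001, -0.0004]
```

View pics/big_b.png

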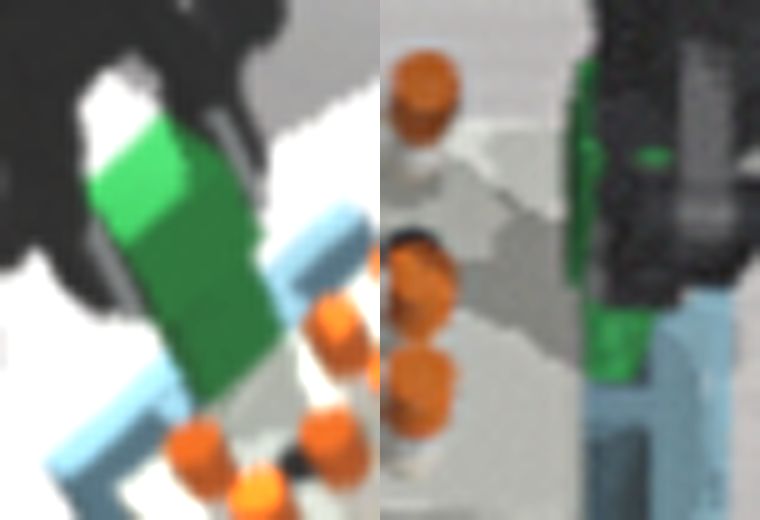

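```bash
python3 -m handwheel '[[[-0.0005,0,0.004,0,0,0,0.02],[-0.0005,0,0.008,0,0,0,0.02],[-0.0005,0,0.012,0,0,0,0.02],[-0.0005,0,0.012,0,0,0,0.02]]]'; python3 look.py c .028;python3 big.py c
```

```text
clock: 9.88
position: [0.5002, -0.0931, 0.1239]
ee_rot: [0.696, 0.685, -0.152, -0.154]
ft_force: [1.0, -4.0, -3.4]
grip_width: 0.414
clk 10.07 pos [ 0.5002 -0.0929  0.1239] sd [0.     0.0001 0.    ] F [ 0.7 -4.7 -3.3] w 35.0 q [ 0.56  0.59 -0.66  1.51  0.3   1.61 -0.17]
t [0.001, -0.0, -0.0008] rv [-0.0008, -0.0002, -0.0003]
```

View pics/big_c.png

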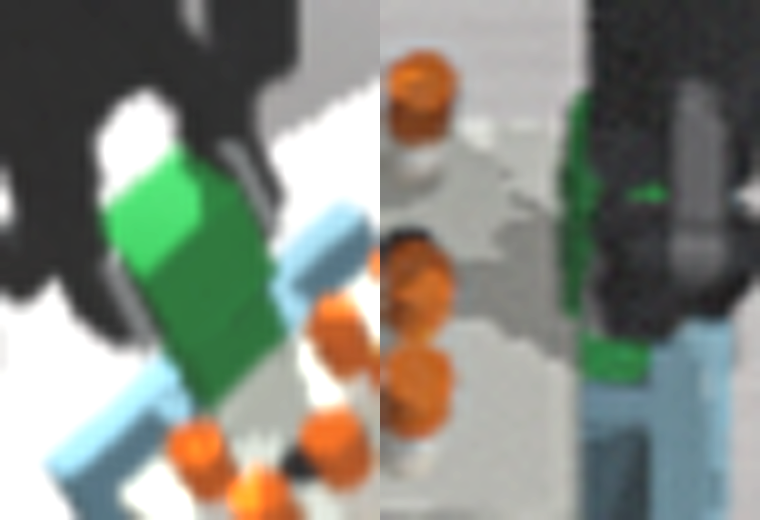

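```bash
python3 -m handwheel '[[[-0.0015,0,0,0,0,0,0.02],[-0.0015,0,0,0,0,0,0.02]]]'; python3 -c "
from h import *
avg(4)"
```

```text
clock: 10.42
position: [0.5002, -0.0936, 0.1244]
ee_rot: [0.696, 0.685, -0.152, -0.155]
ft_force: [0.3, -2.0, -1.8]
grip_width: 0.412
clk 10.62 pos [ 0.5003 -0.0937  0.1244] sd [0. 0. 0.] F [-1.1 -1.2 -1.5] w 35.0 q [ 0.56  0.59 -0.66  1.51  0.3   1.61 -0.17]
```

```bash
python3 -m handwheel '[[[-0.001,0,0.003,0,0,0,0.02],[-0.0008,0,0.006,0,0,0,0.02],[-0.0006,0,0.009,0,0,0,0.02],[-0.0006,0,0.009,0,0,0,0.02]]]'; python3 -c "
from h import *
o=avg(4);delta(tgt(.0),toolslot(),o)"
```

```text
clock: 11.12
position: [0.4976, -0.0937, 0.1168]
ee_rot: [0.696, 0.685, -0.151, -0.154]
ft_force: [4.4, 1.9, 4.2]
grip_width: 0.413
clk 11.32 pos [ 0.4976 -0.0937  0.1168] sd [0. 0. 0.] F [4.6 2.7 5.4] w 35.1 q [ 0.56  0.59 -0.66  1.53  0.3   1.59 -0.17]
t [0.0019, -0.0007, 0.0197] rv [0.0023, -0.0013, 0.0008]
```

```bash
python3 -m handwheel '[[[0.0003,-0.0003,0.003,0,0,0,0.02],[0.0006,-0.0005,0.006,0,0,0,0.02],[0.0009,-0.0007,0.009,0,0,0,0.02],[0.0009,-0.0007,0.009,0,0,0,0.02]]]' 110; python3 -c "
from h import *
o=avg(4);delta(tgt(.0),toolslot(),o)"
```

```text
clock: 11.82
position: [0.4936, -0.0928, 0.1093]
ee_rot: [0.696, 0.685, -0.15, -0.154]
ft_force: [6.2, 3.5, 7.9]
grip_width: 0.406
clk 12.03 pos [ 0.4936 -0.0928  0.1092] sd [0. 0. 0.] F [5.9 3.5 7.5] w 34.5 q [ 0.57  0.59 -0.66  1.54  0.3   1.57 -0.17]
t [0.001, -0.0003, 0.0111] rv [0.0033, -0.0013, 0.0006]
```

```bash
python3 -m handwheel '[[[0.0003,-0.0002,0.004,0,0,0,0.02],[0.0006,-0.0003,0.008,0,0,0,0.02],[0.0008,-0.0003,0.011,0,0,0,0.02],[0.0008,-0.0003,0.011,0,0,0,0.02]]]'; python3 look.py d 0; python3 big.py d
```

```text
clock: 12.52
position: [0.4892, -0.0917, 0.0999]
ee_rot: [0.696, 0.685, -0.15, -0.153]
ft_force: [7.4, 3.4, 11.2]
grip_width: 0.406
clk 12.72 pos [ 0.4892 -0.0917  0.0999] sd [0. 0. 0.] F [ 7.1  3.6 10.5] w 34.7 q [ 0.57  0.59 -0.66  1.56  0.3   1.55 -0.18]
t [-0.0001, -0.0002, 0.0008] rv [0.0043, -0.0015, 0.0007]
```

View pics/big_d.png

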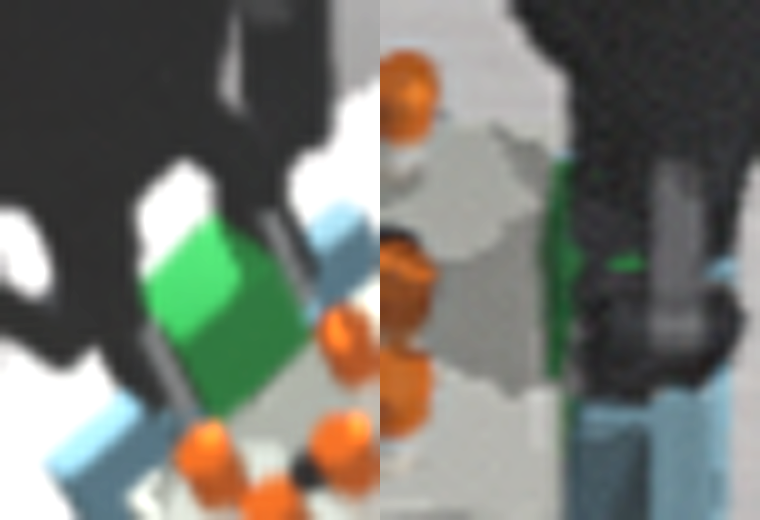

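```bash
python3 -m handwheel '[[[0.0001,0,0.001,0,0,0,0.02],[0.0002,0,0.002,0,0,0,0.02],[0.0002,0,0.002,0,0,0,0.02]]]'; python3 -c "
from h import *
o=avg(3);delta(tgt(.0),toolslot(),o)"
```

```text
clock: 13.2
position: [0.4889, -0.0916, 0.0992]
ee_rot: [0.696, 0.685, -0.15, -0.153]
ft_force: [7.6, 3.2, 18.9]
grip_width: 0.405
clk 13.35 pos [ 0.4889 -0.0916  0.0991] sd [0. 0. 0.] F [ 7.5  2.9 19.6] w 34.2 q [ 0.57  0.59 -0.66  1.57  0.3   1.55 -0.18]
t [-0.0001, -0.0003, -0.0] rv [0.0055, -0.0011, 0.0003]
```

```bash
python3 -m handwheel '[[[0,0,0.001,0,0,0,0.02],[0,0,0.0015,0,0,0,0.02],[0,0,0.0015,0,0,0,0.02]]]'; python3 look.py e 0; python3 big.py e
```

```text
clock: 13.72
position: [0.4889, -0.0916, 0.0991]
ee_rot: [0.696, 0.685, -0.149, -0.152]
ft_force: [8.8, 2.5, 29.1]
grip_width: 0.407
clk 13.93 pos [ 0.4889 -0.0916  0.0991] sd [0. 0. 0.] F [ 8.7  3.  29.3] w 34.5 q [ 0.57  0.59 -0.66  1.57  0.3   1.54 -0.18]
t [-0.0002, -0.0003, -0.0001] rv [0.0068, -0.0007, 0.0001]
```

View pics/big_e.png

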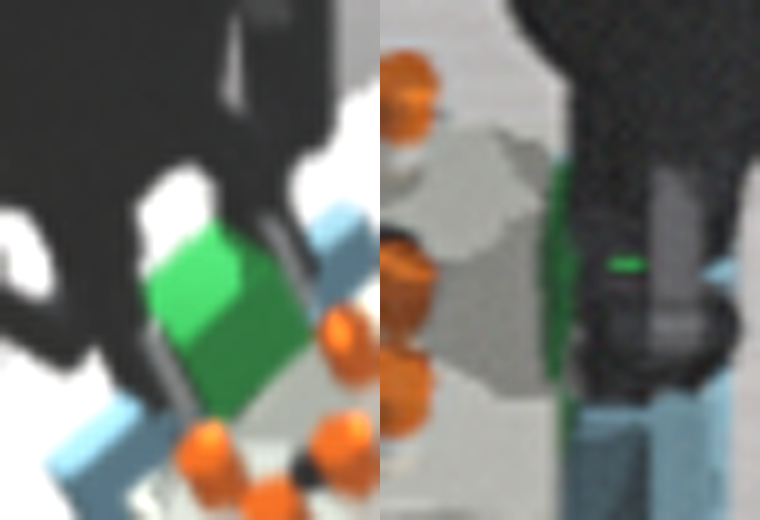

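```bash
python3 -m handwheel '[[[0,0,-0.001,0,0,0,0.02],[0,0,-0.002,0,0,0,0.02],[0,0,-0.003,0,0,0,0.05],[0,0,-0.003,0,0,0,0.06],[0,0,-0.003,0,0,0,0.06],[0,0,-0.003,0,0,0,0.06]]]'; python3 -m handwheel '[[[0,0,-0.01,0,0,0,0.06],[0,0,-0.03,0,0,0,0.06],[0,0,-0.06,0,0,0,0.06],[0,0,-0.1,0,0,0,0.06],[0,0,-0.13,0,0,0,0.06]]]'; python3 -m handwheel '[[[-0.04,0,0,0,0,0,0.06],[-0.09,0,-0.02,0,0,0,0.06],[-0.13,0,-0.04,0,0,0,0.06],[-0.13,0,-0.04,0,0,0,0.06]]]';python3 look.py f 0; python3 big.py f
```

```text
clock: 14.78
position: [0.4867, -0.0927, 0.0977]
ee_rot: [0.696, 0.685, -0.152, -0.155]
ft_force: [0.5, -0.1, 0.0]
grip_width: 0.705
clock: 15.4
position: [0.5429, -0.0934, 0.2179]
ee_rot: [0.696, 0.685, -0.151, -0.154]
ft_force: [0.0, 0.9, -0.8]
grip_width: 0.706
clock: 15.9
position: [0.557, -0.2276, 0.2533]
ee_rot: [0.698, 0.683, -0.151, -0.154]
ft_force: [-0.5, 0.3, 0.5]
grip_width: 0.702
clk 16.1 pos [ 0.5569 -0.2235  0.2522] sd [0.0001 0.001  0.0003] F [0.  0.3 0. ] w 59.9 q [ 0.59  0.66 -0.6   1.09  0.38  1.92  0.05]
t [0.1305, 0.0009, 0.1684] rv [-0.0002, -0.0009, 0.0003]
```

View pics/big_f.png

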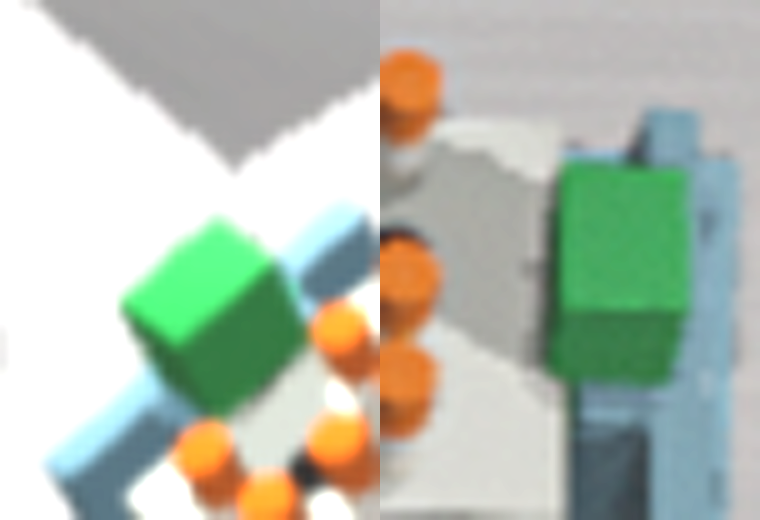

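View pics/scenef.png

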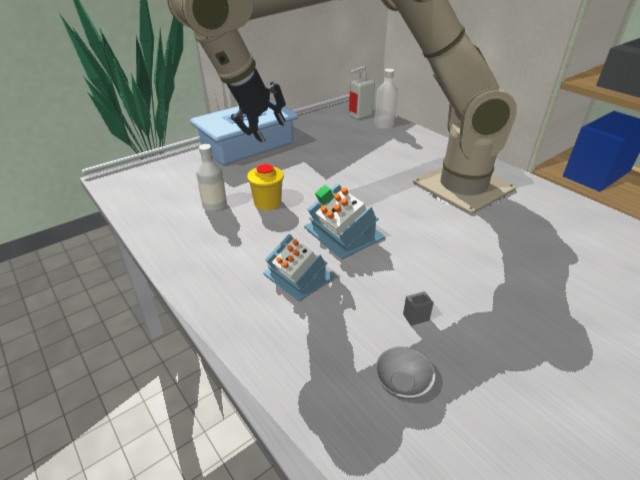

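```bash
cat > chk.py <<'E'
from h import *
from scipy.optimize import minimize
tag="f"
rois={"top":(340,248,45,45),"scene":(305,178,45,50)}
ims={n:cv2.imread(f"pics/{n}{tag}.png").astype(float) for n in rois}
obs={}
for n,(x,y,w,h) in rois.items():
    c=ims[n][y:y+h,x:x+w]; s=(c[...,1]-np.maximum(c[...,2],c[...,0]))/(c[...,1]+1); hi=np.median(s[s>.25]); obs[n]=np.clip(s/hi,0,1); print(n,hi,obs[n].sum())
def soft(hull,sh,o,f=8):
    m=np.zeros((sh[0]*f,sh[1]*f),np.uint8); q=((hull-np.array(o)+.5)*f-.5)
    cv2.fillConvexPoly(m,cv2.convexHull(np.round(q*16).astype(np.int32)),255,shift=4)
    return cv2.resize(m,(sh[1],sh[0]),interpolation=cv2.INTER_AREA)/255.
H=np.array([[a,b,z] for z in(0,.034) for a in(-.018,.018) for b in(-.014,.014)])
def cost(p,which):
    P=SL["o"]+(H+p[:3]*1e-3)@SL["R"].T; e=0
    for n in which:
        x,y,w,h=rois[n]; e+=((soft(proj(n,P),(h,w),(x,y))-obs[n])**2).sum()
    return e
for w in(("top","scene"),("scene",),("top",)):
    p0=np.zeros(3); r=minimize(cost,p0,args=(w,),method="Nelder-Mead",options=dict(initial_simplex=np.vstack([p0,np.eye(3)*4]))); print(w,np.round(r.x,2),r.fun)
# rack shift: orange cap displacement & cradle check
for n,(x,y,w,h) in {"top":(318,245,30,48),"scene":(315,182,38,40)}.items():
    a=[]
    for t in("0","f"):
        c=cv2.imread(f"pics/{n}{t}.png").astype(float)[y:y+h,x:x+w]; m=np.clip((c[...,2]-c[...,0]-60)/100,0,1); m[(c[...,1]>c[...,2])]=0
        yy,xx=np.mgrid[:h,:w]; a.append([(xx*m).sum()/m.sum(),(yy*m).sum()/m.sum(),m.sum()])
    P=SL["o"]+SL["R"]@np.array([0,-.048,.034]); e=proj(n,[P,P-SL["R"][:,1]*.004]); print(n,"cap shift",np.round(np.subtract(a[1],a[0]),2),"expected@4mm",np.round(e[1]-e[0],2))
E
python3 chk.py
```

```text
top 0.42424242424242425 288.77939971826993
scene 0.4479166666666667 242.82963416331523
('top', 'scene') [-0.73  1.32  1.42] 49.19164443505176
('scene',) [ 22.73  67.42 -66.32] 4.887492961971656
('top',) [-38.71   8.63 -62.21] 3.9576533598908448
top cap shift [-1.800e+00 -1.000e-02  2.309e+01] expected@4mm [-1.91 -0.09]
scene cap shift [ 0.74  1.08 13.7 ] expected@4mm [1.   0.69]
```

```bash
python3 -c "
from h import *
o=manip.get_obs();delta(tgt(.06,.0012,0,0),toolslot(),o)"
```

```text
t [0.1306, 0.0012, 0.1116] rv [-0.0009, -0.0, 0.0019]
```

```bash
python3 -m handwheel '[[[0.04,0,0,0,0,0,0],[0.09,0,0.01,0,0,0,0],[0.125,0.001,0.03,0,0,0,0],[0.1306,0.001,0.06,0,0,0,0],[0.1306,0.001,0.09,0,0,0,0],[0.1306,0.001,0.111,0,0,0,0],[0.1306,0.001,0.111,0,0,0,0]]]' 60; python3 -c "
from h import *
o=avg(3);delta(tgt(.034,.0012,0,0),toolslot(),o)"
```

```text
clock: 17.08
position: [0.5117, -0.0921, 0.1502]
ee_rot: [0.695, 0.685, -0.153, -0.155]
ft_force: [-1.2, -1.0, -0.2]
grip_width: -0.003
clk 17.23 pos [ 0.5131 -0.0921  0.1517] sd [0.0004 0.     0.0003] F [ 0.4  0.1 -0. ] w -0.5 q [ 0.54  0.58 -0.66  1.45  0.29  1.66 -0.17]
t [0.0008, -0.0, 0.0274] rv [-0.0, -0.0001, 0.0005]
```

```bash
python3 -m handwheel '[[[0.0008,0,0.008,0,0,0,0],[0.0008,0,0.016,0,0,0,0],[0.0008,0,0.022,0,0,0,0],[0.0008,0,0.025,0,0,0,0],[0.0008,0,0.025,0,0,0,0]]]'; python3 -c "
from h import *
o=avg(3);delta(tgt(.034,.0012,0,0),toolslot(),o)"
```

```text
clock: 17.85
position: [0.5022, -0.0915, 0.1282]
ee_rot: [0.696, 0.685, -0.152, -0.155]
ft_force: [-0.6, -0.2, -0.0]
grip_width: 0.003
clk 18.0 pos [ 0.5024 -0.0915  0.1285] sd [0.0001 0.     0.0001] F [ 0.3  0.  -0.1] w 0.4 q [ 0.55  0.59 -0.66  1.5   0.3   1.61 -0.17]
t [0.0003, -0.0001, 0.0019] rv [-0.0002, -0.0003, -0.0]
```

```bash
python3 -m handwheel '[[[0,0,0.001,0,0,0,0],[0,0,0.002,0,0,0,0],[0,0,0.003,0,0,0,0],[0,0,0.004,0,0,0,0],[0,0,0.004,0,0,0,0]]]'; python3 -c "
from h import *
o=avg(3);delta(tgt(.034,.0012,0,0),toolslot(),o)"
```

```text
clock: 18.62
position: [0.5019, -0.0914, 0.1267]
ee_rot: [0.696, 0.685, -0.151, -0.153]
ft_force: [2.9, -1.1, 14.7]
grip_width: -0.003
clk 18.77 pos [ 0.5019 -0.0914  0.1267] sd [0. 0. 0.] F [ 3.  -0.3 14.1] w 0.2 q [ 0.55  0.58 -0.66  1.51  0.3   1.61 -0.17]
t [0.0003, -0.0004, 0.0] rv [0.0028, 0.0001, -0.0004]
```

```bash
python3 -m handwheel '[[[0,0,0.001,0,0,0,0],[0,0,0.002,0,0,0,0],[0,0,0.002,0,0,0,0]]]'; python3 -c "
from h import *
o=avg(3);delta(tgt(.034,.0012,0,0),toolslot(),o)"
```

```text
clock: 19.15
position: [0.502, -0.0914, 0.1265]
ee_rot: [0.697, 0.685, -0.15, -0.152]
ft_force: [4.9, -0.3, 25.7]
grip_width: 0.001
clk 19.3 pos [ 0.502  -0.0915  0.1265] sd [0. 0. 0.] F [ 4.5 -0.8 26.6] w -0.4 q [ 0.56  0.58 -0.66  1.51  0.3   1.6  -0.17]
t [0.0003, -0.0005, -0.0001] rv [0.0051, 0.0005, -0.0007]
```

No movement with 26 N on the head: it is home. Retract, then check again.

```bash
python3 -m handwheel '[[[0,0,-0.003,0,0,0,0],[0,0,-0.008,0,0,0,0],[0,0,-0.03,0,0,0,0],[0,0,-0.07,0,0,0,0],[-0.03,0,-0.1,0,0,0,0],[-0.08,0,-0.12,0,0,0,0],[-0.13,0,-0.13,0,0,0,0],[-0.13,0,-0.13,0,0,0,0]]]'; python3 look.py g 0; python3 big.py g; sed -i 's/"f"/"g"/g' chk.py; python3 chk.py
```

```text
clock: 20.3
position: [0.552, -0.227, 0.2404]
ee_rot: [0.698, 0.682, -0.152, -0.154]
ft_force: [-1.0, 1.4, 0.3]
grip_width: -0.001
clk 20.5 pos [ 0.5525 -0.2221  0.2402] sd [0.0001 0.0012 0.0001] F [-0.1  0.6 -0.1] w 0.2 q [ 0.6   0.66 -0.6   1.12  0.38  1.9   0.05]
t [0.1291, 0.0, 0.1557] rv [-0.0012, -0.0011, 0.0001]
top 0.42391304347826086 291.94014995220107
scene 0.4479166666666667 242.07495613793157
('top', 'scene') [-0.76  1.3   1.44] 47.80595724336419
('scene',) [ 23.71  70.77 -69.76] 4.557424309139032
('top',) [-37.02   8.19 -59.31] 3.4906984715243206
top cap shift [-1.790e+00 -2.000e-02  2.159e+01] expected@4mm [-1.91 -0.09]
scene cap shift [ 0.76  1.08 13.49] expected@4mm [1.   0.69]
```

View pics/big_g.png

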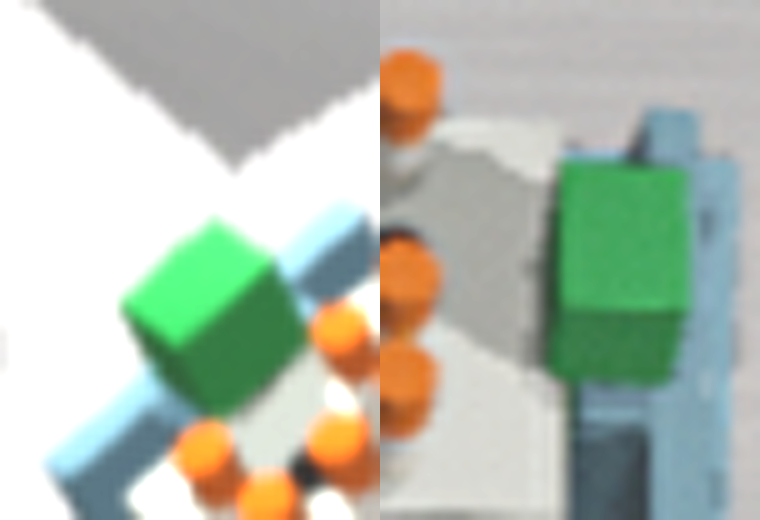

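View pics/topg.png

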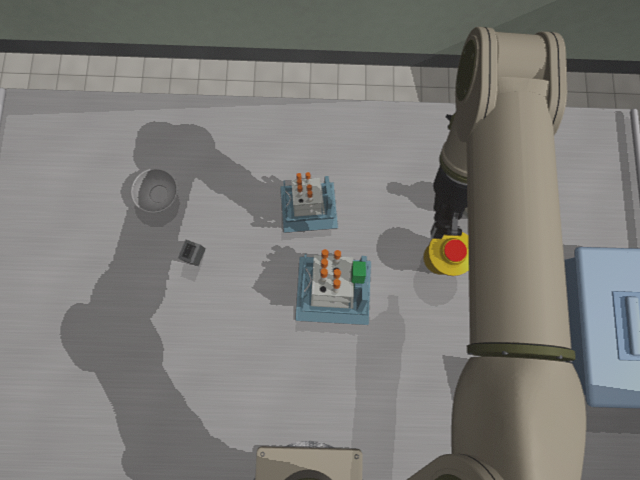

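```bash
python3 -c "
from h import *
st(); print(manip.hand_in())"
```

```text
clk 20.6 pos [ 0.5527 -0.221   0.2406] F [-0.1  1.   0.2] w -0.1 q [ 0.6   0.66 -0.6   1.12  0.38  1.9   0.05]
the job is handed in; nothing more can be done
None
```

I took the green wedge out of its parking block, started it tip first between the cheeks of the larger cradle and pushed it home. I then let go, pressed once more on its head with shut fingers, backed clear and handed in at 20.6 s. The hand-in gave no verdict.

**Seating:** pushing on the head with about 26 N did not move it. The head top was within about 0.2 mm of its calculated home height of 34 mm above the shoulder.

**Rack:** the tube caps shifted 1.8 px in the top view, where 4 mm would give 1.9 px, so the rack moved about 3.8 mm. The scene view agreed less well: 0.76 and 1.08 px, where 1.0 and 0.69 were expected.

**Wedge pose:** the fit using both cameras put the wedge about 1.4 mm above home and 1.3 mm sideways. That is inside the limits but slightly off the touch reading. The sideways force during insertion also suggested my slot estimate was about 1.5 mm out. Fits to one camera alone did not converge and I ignored them.

**Everything else:** the tub, bottle and bowl look unmoved in the last picture, though I did not measure them. The wrist force was near zero and the gripper touched nothing.

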